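# Set the extraction fan to speed 6 and start it

### The job

Before the hot work begins, push the pointer of the extraction fan's rotary selector round with a fingertip, click by click and gently, until it rests at speed 6 (six clicks clockwise from the off bar), then press the start button fully down and let it come back up. Do not press start at any other speed, do not grasp the selector, and leave the wire stands, the mug and the hammer where they are.

Things in the scene. Friction and masses are not known exactly. Their poses are not given: they have to be found in the camera images.
- fan_box: Fixed grey sheet-metal enclosure 170 x 170 x 60 mm high with a bright lid, the selector in the lid's middle. Origin: centre of its underside on the bench; z up. Nine flat black marks lie round the selector, 30 degrees apart, 68 mm from its axis: a bar for off, 120 degrees counter-clockwise (from above) of the box's +x axis, then clockwise dots 1 to 8, growing in size (4 along +x).
- fan_selector (a joint): Selector angle, rad: 0 at off, growing clockwise seen from above, a click every 0.5236 (30 degrees), speed 6 at 3.1416, end stops at 0 and 4.189 (dot 8). A sprung click-stop of about 0.07 Nm holds it at each mark; pushed over half-way (15 degrees) from a mark it snaps on to the next by itself. It starts at rest in any of the positions off to 3.
- selector_axis (a point): On the selector's upright turning axis, level with the top of its black pointer bar, 95 mm above the bench. The bar is 12 mm wide, 27 mm high, upright-sided, reaching from 18 mm behind the axis to its nose 58 mm ahead (white line on the nose half). It stands on a round metal skirt, radius 25 mm, whose top is 27 mm below this point; the lid is 35 mm below it.
- selector_nose (a point): The end of the pointer's nose, 58 mm from the axis, at the height of the bar's top face: it points at the chosen mark.
- mark_6 (a point): Centre of dot 6 on the lid, where the nose shall point: 68 mm from the selector's axis, 60 degrees clockwise (seen from above) of the box's +x axis.
- start_button_top (a point): Centre of the top face of the start button, a bright round metal button of 34 mm diameter in a round black collar of 50 mm, on a fixed plain grey box 85 x 85 x 45 mm. The face stands 67 mm above the bench and 10 mm above the collar, and moves straight down.
- start_button (a joint): How far the start button is pressed in, m: 0 up, 0.006 fully down (about 5 N); a spring brings it back up.
- wire_stand_tall_mid (a point): Loose stand of bent copper-coloured wire: a ring foot of 70 mm diameter with an upright hairpin, 150 mm high. Point half-way up. To be left alone.
- wire_stand_short_mid (a point): The same kind of stand, 110 mm high. Point half-way up. To be left alone.
- mug_mid (a point): White mug, 80 mm wide, 90 mm high, handle to its side. Point half-way up. To be left alone.
- hammer_grip (a point): Hammer lying on the bench, 260 mm long, wooden handle, steel head. Point on its handle. To be left alone.
There are look-alikes about, which are no part of the job. Leave any blue, purple or red look-alike of the part that bears start_button_top alone.

How it is judged (in metres and radians):
On the way, in this order (a step that is already met when the one before it is completed fails the run):
1. the selector rests in the click of speed 6 (value of joint fan_selector between 3 and 3.28 rad), for 0.3 s.
2. the start button is pressed fully down (value of joint start_button above 0.0045 m), for 0.05 s.
At the end, for the whole second after the job is handed in: The selector rests in the click of speed 6 (within 8 degrees of it), the start button has been pressed at least 4.5 of its 6 mm after that and is up again (within 1.5 mm) (all of step 1 and velocity of joint fan_selector between -0.1 and 0.1 rad/s and value of joint start_button below 0.0015 m); the robot touches nothing.
It fails at once if the start button is pressed while the selector is not at speed 6 (value of joint start_button above 0.003 m and (value of joint fan_selector below 2.9 rad or value of joint fan_selector above 3.38 rad)).
It fails at once if the selector is grasped or forced (over 25 N from the fingers) (contact force between the fingers and fan_selector above 25 N).
It fails at once if a wire stand is moved or lifted (over 15 mm) (distance of any of wire_stand_tall_mid, wire_stand_short_mid from where it was at the start of the episode above 0.015 m).
It fails at once if the mug or the hammer is moved or lifted (over 15 mm) (distance of any of mug_mid, hammer_grip from where it was at the start of the episode above 0.015 m).
It also fails if it takes over 61 s, if anything falls off the work surface, if the arm or the gripper's body presses on something with over 40 N, if the wrist force passes 120 N, or if a joint passes its speed limit or range.

### The arm

A 6-joint arm with a two-finger parallel gripper is mounted at the origin on the work surface. World frame = base frame: x ahead of the robot, y to its left, z up, the work surface at z = 0. Lengths are in m, angles in degrees, forces in N, time in s.
With the tool pointing down it reaches from about 0.35 to 0.875 m from the base axis. Payload 4.2 kg.
Tool frame: the origin (TCP) lies on the centre line of the jaws, within the pads' length; the fingertips stand 25 mm ahead of it and the grasp point (between the pads) lies 6 mm ahead of it; z points along the fingers, y is the line along which they close (so a half turn about z gives the same grasp; the last joint's range is limited). The gripper opens to 87 mm and grips with 3 to 60 N. Pads are 19 mm wide; open, the fingers measure 117 mm over their backs; the gripper's body (75 mm by 190 mm) begins 51 mm behind the grasp point.
Start: joints at [-58.121, 22.042, 0.453, 0, -68.411, -14.817], TCP at [0.183, -0.597, 0.248] pointing down, gripper open.
Joint ranges: [-179.83, 179.83], [-69.29, 118.12], [-61.27, 80.66], [-181.25, 117.63], [-171.15, -9.14], [-177.46, 177.46]. Speed limits (degrees/s): [159.86, 159.86, 180, 180, 180, 180].

### API

Orientations are given as a 3x3 rotation matrix whose columns are the frame's x, y, z axes.
In Python, from station import r gives the robot as it stands.
- The arm moves only by the tool move_arm, never from a script. Its argument "series" is a list of rows, each an object with "grip": the opening, from 0 (shut) to 1 (fully open); "xyz": the shift along the tool's x, y, z in mm, a list of three; "angular": the turn, a rotation vector about the tool's x, y, z in rad, a list of three. A call has 1 to 10 rows; each row is the pose to reach, as a shift and turn from the pose commanded when the call began, along the tool's axes at that moment; what a row does not reach only later rows make up. A row lasts 1/10 s, in which the tool goes at most 50 mm and 8.59 degrees, less where a joint would pass 70% of its speed; a pose out of reach is approached as far as the arm can. A call with a gripper value outside its range is refused whole. The fingers move at their own pace and stop on an object; the grip force is fixed at half the most. Time passes only in rows, so rows that repeat a pose let the fingers close. It gives the time, the measured TCP pose, the force, the opening and the grip force at its end, in the units of the state.
- r.sense(): the state, without advancing time (a new reading comes with each control period).
- r.capture(name): name is "scene" or "top" or "wrist"; returns a dict with "img" (480x640x3 uint8, red, green, blue), "camera_matrix" (3x3 intrinsics, pixels), "rvec" (rotation vector, rad) and "tvec" (3), from world to camera coordinates, as OpenCV has them; the wrist camera has in their place "hand_eye" (4x4, takes a point from camera to tool coordinates, whose origin is the TCP and whose axes are the flange's). Camera axes: x right, y down, z forward; pixel columns grow to the right and rows downward; lengths in m; the calibration is good to about 2 mm. The wrist camera is an equidistant fisheye: a pixel r from the principal point sees the ray r / f radians off the axis. A picture is of the moment at which its call begins: read the wrist's pose just before it. There is no depth.
- r.finish_job(): hands the job in; it is judged then, once.
The state is a dict: "time_s": time; "joints": joint angles; "joint_velocities": joint speeds; "effort": joint torques, N m; "tcp_pos": TCP position; "ee_rot": TCP orientation; "wrist_force": force on the tool from outside, world axes, zero at the start; "moment": the same for the moment, N m; "gripper_width": opening from 0.0 (shut) to 1.0 (fully open); "gripper_force": force on a finger pad.
Only numpy, scipy, OpenCV 4.12 (cv2) and the standard library are available. Lean on these libraries where they do the work, as an engineer would, in place of code of your own. Each camera call takes 0.05 s, during which the arm holds its last target. There are 200 camera calls.

## Working session

There is one attempt and no reset: what is moved stays moved. The work goes in short steps, Python scripts to look and compute and a tool call to move; the robot and the scene stay as the last step left them, time stands still between calls to the robot, and variables do not carry over. Pictures are saved under pics/ and viewed, at most 10 in all, crops included, and the job is handed in when it is done.

Besides the shell and the picture viewer there is one more tool, called after "Request:" as name(argument=value, ...) on one line, values as JSON. move_arm: Moves the arm, as the interface text tells. Its arguments: {"type":"object","properties":{"series":{"type":"array"}},"required":["series"]}

```bash
mkdir -p pics
python3 - <<'E'
from station import r
import cv2,numpy as np
s=r.sense(); print(s['time_s'],s['tcp_pos'],s['ee_rot'],s['wrist_force'],s['gripper_width'])
for n in['top','scene']:
    c=r.capture(n); cv2.imwrite(f'pics/{n}1.png',c['img'][:,:,::-1]); np.savez(f'{n}1.npz',**c); print(n,c['camera_matrix'].tolist(),c['rvec'],c['tvec'])
E
```

```text
0.0 [ 0.18326388 -0.59695185  0.24646636] [[-9.56033033e-01 -2.93258164e-01 -6.99794301e-04]
 [-2.93258990e-01  9.56030876e-01  2.03215665e-03]
 [ 7.30784287e-05  2.14802986e-03 -9.99997690e-01]] [-0.20141445  0.00251238 -0.20916606] 1.001806633955645
top [[481.41251507942746, 0.0, 317.3083897570473], [0.0, 481.41251507942746, 242.4073888679862], [0.0, 0.0, 1.0]] [ 2.15908781 -2.14406043  0.10140547] [0.00878718 0.59189581 1.32326257]
scene [[446.69675487877873, 0.0, 316.7794494821852], [0.0, 446.69675487877873, 239.90753698474154], [0.0, 0.0, 1.0]] [ 1.78144509  1.77455179 -0.73686309] [ 0.00218796 -0.35492053  1.48702683]
```

View pics/top1.png

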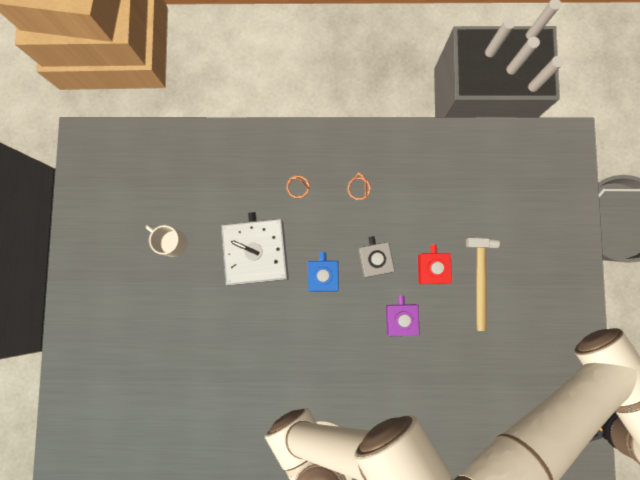

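View pics/scene1.png

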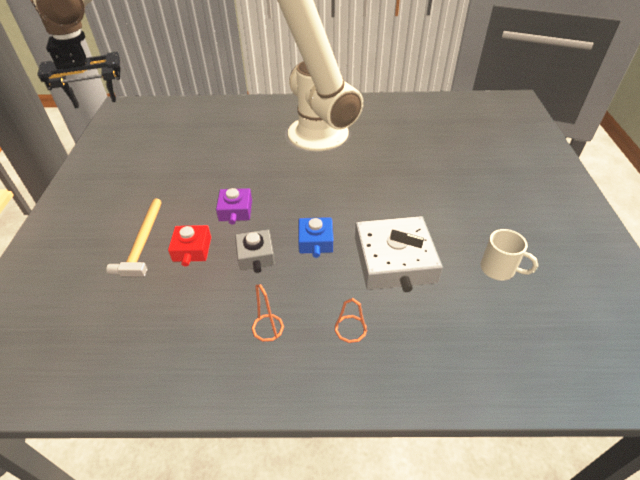

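Top view: the fan box is at about (254,252) with the pointer's nose towards (232,242). The grey start box is at (377,259), and the wire stands are at (297,187) and (359,187). Next I measure these points.

```bash
cat > h.py <<'E'
import cv2,numpy as np
def ray(c,px,z):
    R=cv2.Rodrigues(np.array(c['rvec']))[0]; t=np.array(c['tvec']).ravel(); o=-R.T@t
    d=R.T@np.linalg.inv(c['camera_matrix'])@np.r_[px,1.]
    return o+d*(z-o[2])/d[2]
E
python3 - <<'E'
from h import *
c=dict(np.load('top1.npz')); im=c['img']; x0,y0=215,205
g=cv2.cvtColor(im,cv2.COLOR_RGB2GRAY)
m=cv2.morphologyEx(((g>150)).astype('uint8'),cv2.MORPH_OPEN,np.ones((3,3)))
n,l,st,ce=cv2.connectedComponentsWithStats(m)
lab=l[270,254]; print(st[lab])
hull=cv2.convexHull(cv2.findContours((l==lab).astype('uint8'),0,1)[0][0])
rc=cv2.minAreaRect(hull); print(rc)
for p in cv2.boxPoints(rc): print('lid corner',p,ray(c,p,.06).round(4))
print('lid centre',ray(c,rc[0],.06).round(4))
mask=np.zeros_like(g); cv2.fillConvexPoly(mask,cv2.boxPoints(rc).astype(int),1)
d=((g<90)&(cv2.erode(mask,np.ones((5,5)))>0)).astype('uint8')
n,l,st,ce=cv2.connectedComponentsWithStats(d)
for i in range(1,n): print(ce[i].round(1),st[i][4],ray(c,ce[i],.06).round(4))
b=cv2.HoughCircles(cv2.resize(g[235:285,350:405],None,fx=6,fy=6,interpolation=2),cv2.HOUGH_GRADIENT,1,30,param1=100,param2=25,minRadius=25,maxRadius=70)
print(b)
if b is not None:
  for q in b[0]: p=q[:2]/6+[350,235]; print(p,ray(c,p,.067).round(4),ray(c,p,.057).round(4))
a=cv2.resize(im[225:292,215:395],None,fx=4.4,fy=4.4,interpolation=2); cv2.imwrite('pics/crop1.png',a[:,:,::-1])
E
```

```text
[ 221  219   65   66 3501]
((252.83590698242188, 251.74978637695312), (60.889251708984375, 61.26261520385742), 84.64418029785156)
lid corner [219.49661 224.29723] [0.6382 0.2858 0.06  ]
lid corner [280.4918  218.57893] [0.6551 0.1155 0.06  ]
lid corner [286.1752  279.20233] [0.4866 0.097  0.06  ]
lid corner [225.18002 284.92065] [0.4697 0.2648 0.06  ]
lid centre [0.5618 0.1907 0.06  ]
[263. 229.] 1 [0.6255 0.1638 0.06  ]
[273. 237.] 1 [0.6032 0.1355 0.06  ]
[251.5 250.2] 42 [0.566  0.1943 0.06  ]
[277.5 248.5] 4 [0.5712 0.1224 0.06  ]
[275.5 261.5] 4 [0.5352 0.1273 0.06  ]
[[[164.5 143.5  37.2]]]
[377.41666603 258.91666603] [ 0.5435 -0.1525  0.067 ] [ 0.5444 -0.1536  0.057 ]
```

View pics/crop1.png

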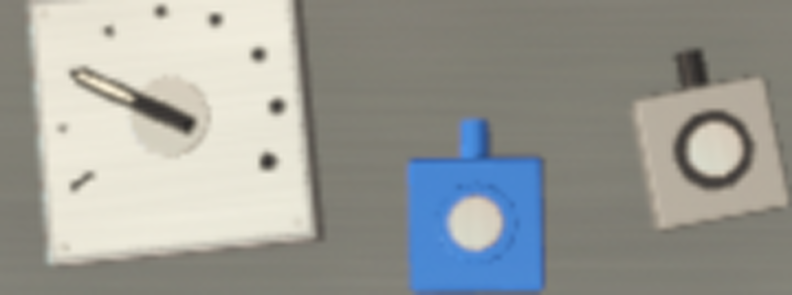

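The selector is at speed 2: its nose covers dot 2, and the bar and dot 1 lie counter-clockwise of it. It needs four clicks clockwise. I fit the box pose from the marks.

Run:
```python
from h import *
c=dict(np.load('top1.npz'))
M={0:(82,181),1:(62,127),3:(108,31),4:(161,12),5:(215,20),6:(258,55),7:(277,106),8:(268,161)}
P=[];Q=[]
for k,p in M.items():
    P.append(ray(c,np.array(p)/4.4+[215,225]-.39,.06)[:2]); a=np.radians(120-30*k); Q.append([.068*np.cos(a),.068*np.sin(a)])
P=np.array(P);Q=np.array(Q);pm,qm=P.mean(0),Q.mean(0)
H=(Q-qm).T@(P-pm);th=np.arctan2(H[0,1]-H[1,0],H[0,0]+H[1,1]);R=np.array([[np.cos(th),-np.sin(th)],[np.sin(th),np.cos(th)]])
ctr=pm-R@qm;print(ctr,np.degrees(th),(P-Q@R.T-ctr).round(4).tolist())
print('nose',ray(c,np.array((75,75))/4.4+[215,225]-.39,.095))
for p in[(297,187),(359,187)]:print(ray(c,p,0))
```

```text
[0.56304711 0.18967049] 6.263359434763731 [[-0.0002, -0.0005], [0.0009, 0.0003], [-0.0002, 0.0003], [-0.0006, -0.0002], [-0.0002, 0.0002], [-0.0003, -0.0], [0.0002, 0.0001], [0.0003, -0.0002]]
nose [0.58549375 0.24326869 0.095     ]
[0.75913794 0.07462448 0.        ]
[ 0.75972827 -0.10699182  0.        ]
```

Request:
move_arm(series=[{"grip": 0,"xyz": [-300,344,0],"angular": [0,0,-1.215]},{"grip": 0,"xyz": [-300,344,0],"angular": [0,0,-1.215]},{"grip": 0,"xyz": [-300,344,0],"angular": [0,0,-1.215]},{"grip": 0,"xyz": [-300,344,0],"angular": [0,0,-1.215]},{"grip": 0,"xyz": [-300,344,0],"angular": [0,0,-1.215]},{"grip": 0,"xyz": [-300,344,0],"angular": [0,0,-1.215]},{"grip": 0,"xyz": [-300,344,0],"angular": [0,0,-1.215]},{"grip": 0,"xyz": [-300,344,0],"angular": [0,0,-1.215]},{"grip": 0,"xyz": [-300,344,0],"angular": [0,0,-1.215]},{"grip": 0,"xyz": [-300,344,0],"angular": [0,0,-1.215]}])

```text
time_s: 1.1
tcp_pos: [0.3707, -0.1768, 0.2477]
ee_rot: [[-0.051, -0.999, 0.001], [-0.999, 0.051, 0.0], [-0.001, -0.001, -1.0]]
wrist_force: [0.5, -0.4, 0.3]
gripper_width: 0.174
gripper_force: 0.0
```

```bash
cat > w.py <<'E'
from station import r
from h import *
from scipy.spatial.transform import Rotation as Ro
C=np.array([.563,.1897]);TH=6.3
def yrot(a): # tool down, y at world angle a deg
    a=np.radians(a);y=np.array([np.cos(a),np.sin(a),0]);z=np.array([0,0,-1.]);return np.c_[np.cross(y,z),y,z]
def pose(phi,off,z,rad=.04):
    a=np.radians(phi);e=np.array([np.cos(a),np.sin(a)]);t=np.array([-e[1],e[0]])
    return np.r_[C+rad*e+off*t,z],yrot(phi+180)
def rel(p,R):
    s=r.sense();R0=np.array(s['ee_rot'])
    print((1000*R0.T@(p-s['tcp_pos'])).round(0).tolist(),Ro.from_matrix(R0.T@R).as_rotvec().round(3).tolist())
def st():
    s=r.sense();print(round(s['time_s'],2),np.round(s['tcp_pos'],4),np.round(s['wrist_force'],2),np.round(s['joints'],1))
E
python3 -c "
from w import *
st();rel(*pose(66.3,.027,.2465));rel(*pose(66.3,.027,.101))"
```

```text
1.1 [ 0.3707 -0.1768  0.2477] [ 0.54 -0.41  0.27] [ -2.6   0.5 -27.2  -0.  -62.2  -0.3]
[-423.0, -162.0, 2.0] [-0.001, -0.0, -1.208]
[-423.0, -162.0, 147.0] [-0.001, -0.0, -1.208]
```

Request:
move_arm(series=[{"grip": 0,"xyz": [-423,-162,0],"angular": [0,0,-1.208]},{"grip": 0,"xyz": [-423,-162,0],"angular": [0,0,-1.208]},{"grip": 0,"xyz": [-423,-162,0],"angular": [0,0,-1.208]},{"grip": 0,"xyz": [-423,-162,0],"angular": [0,0,-1.208]},{"grip": 0,"xyz": [-423,-162,0],"angular": [0,0,-1.208]},{"grip": 0,"xyz": [-423,-162,0],"angular": [0,0,-1.208]},{"grip": 0,"xyz": [-423,-162,0],"angular": [0,0,-1.208]},{"grip": 0,"xyz": [-423,-162,0],"angular": [0,0,-1.208]},{"grip": 0,"xyz": [-423,-162,0],"angular": [0,0,-1.208]},{"grip": 0,"xyz": [-423,-162,0],"angular": [0,0,-1.208]}])

```text
time_s: 2.1
tcp_pos: [0.5573, 0.2363, 0.2455]
ee_rot: [[0.914, -0.406, -0.001], [-0.406, -0.914, -0.001], [-0.0, 0.001, -1.0]]
wrist_force: [-0.1, -0.2, -0.4]
gripper_width: 0.005
gripper_force: 0.0
```

```bash
python3 -c "
from w import *
st();s=r.sense();c=r.capture('wrist');cv2.imwrite('pics/w1.png',c['img'][:,:,::-1]);rel(*pose(66.3,.027,.101))
np.savez('w1.npz',p=s['tcp_pos'],R=s['ee_rot'],**c);print(c['hand_eye'],c['camera_matrix'])"
```

```text
2.1 [0.5573 0.2363 0.2455] [-0.14 -0.19 -0.41] [ 38.3  20.2  -2.6   0.  -67.2  27.8]
[-3.0, -2.0, 145.0] [0.002, 0.001, -0.005]
[[-8.68127076e-05 -9.56850197e-01 -2.90581645e-01  8.12523403e-02]
 [ 9.99999805e-01  9.65347364e-05 -6.16632109e-04 -1.39804577e-04]
 [ 6.18075777e-04 -2.90581642e-01  9.56850003e-01 -1.36865413e-01]
 [ 0.00000000e+00  0.00000000e+00  0.00000000e+00  1.00000000e+00]] [[371.64829954   0.         316.56757236]
 [  0.         371.64829954 233.55042601]
 [  0.           0.           1.        ]]
```

View pics/w1.png

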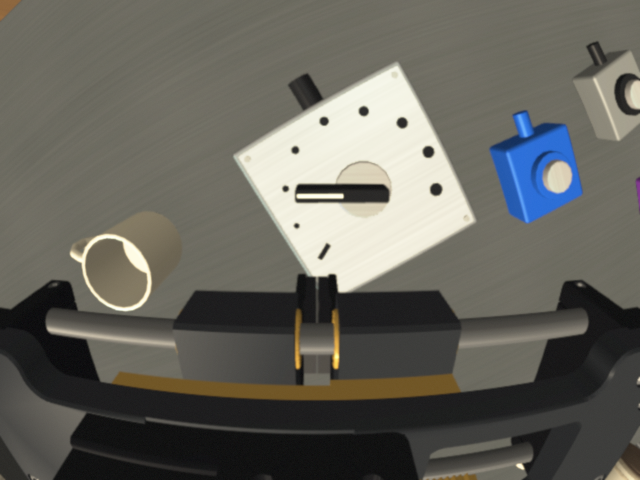

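The wrist view confirms speed 2: dot 2 is at (285,189), just ahead of the nose, and the fingertips are at (318,280). I check the fit from these marks.

```bash
python3 -c "
from w import *
c=dict(np.load('w1.npz'));K=c['camera_matrix']
P=[];Q=[]
for k,p in {0:(324,251),1:(296,226),2:(285,189),3:(295,150),4:(324,121),5:(364,111),6:(402,123),7:(428,152),8:(436,189)}.items():
    v=(np.array(p)-K[:2,2])/K[0,0];a=np.hypot(*v);d=np.r_[v/a*np.sin(a),np.cos(a)]
    T=np.eye(4);T[:3,:3]=c['R'];T[:3,3]=c['p'];T=T@c['hand_eye'];d=T[:3,:3]@d;o=T[:3,3]
    P.append((o+d*(.06-o[2])/d[2])[:2]);b=np.radians(120-30*k);Q.append([.068*np.cos(b),.068*np.sin(b)])
M,_=cv2.estimateAffinePartial2D(np.array(Q),np.array(P));print(M,np.degrees(np.arctan2(M[1,0],M[0,0])))"
```

```text
[[ 0.99373723 -0.10982954  0.56372509]
 [ 0.10982954  0.99373723  0.18939748]] 6.306831416573566
```

The wrist fit agrees to under 1 mm. I descend beside the bar.

Request:
move_arm(series=[{"grip": 0,"xyz": [-3,-2,40],"angular": [0,0,-0.005]},{"grip": 0,"xyz": [-3,-2,80],"angular": [0,0,-0.005]},{"grip": 0,"xyz": [-3,-2,115],"angular": [0,0,-0.005]},{"grip": 0,"xyz": [-3,-2,135],"angular": [0,0,-0.005]},{"grip": 0,"xyz": [-3,-2,145],"angular": [0,0,-0.005]},{"grip": 0,"xyz": [-3,-2,145],"angular": [0,0,-0.005]},{"grip": 0,"xyz": [-3,-2,145],"angular": [0,0,-0.005]}])

```text
time_s: 2.85
tcp_pos: [0.5543, 0.2352, 0.1038]
ee_rot: [[0.915, -0.404, 0.002], [-0.404, -0.915, 0.001], [0.001, -0.001, -1.0]]
wrist_force: [0.3, 0.1, 0.9]
gripper_width: 0.003
gripper_force: 0.0
```

```bash
python3 -c "
from w import *
st()
rel(*pose(66.3,.020,.101))
for f in np.arange(66.3,30,-4): rel(*pose(f,.0155,.101))"
```

```text
2.85 [0.5543 0.2352 0.1038] [0.34 0.14 0.88] [ 38.4  27.5 -13.4   0.  -49.   27.7]
[6.0, -2.0, 3.0] [-0.001, -0.001, -0.002]
[11.0, -2.0, 3.0] [-0.001, -0.001, -0.002]
[14.0, -3.0, 3.0] [-0.002, -0.001, 0.067]
[16.0, -4.0, 3.0] [-0.002, -0.001, 0.137]
[19.0, -4.0, 3.0] [-0.002, -0.001, 0.207]
[22.0, -5.0, 3.0] [-0.002, -0.001, 0.277]
[25.0, -5.0, 3.0] [-0.002, -0.001, 0.347]
[28.0, -5.0, 3.0] [-0.002, -0.001, 0.416]
[31.0, -5.0, 3.0] [-0.002, -0.001, 0.486]
[34.0, -4.0, 3.0] [-0.002, -0.001, 0.556]
[37.0, -3.0, 3.0] [-0.002, -0.001, 0.626]
```

Request:
move_arm(series=[{"grip": 0,"xyz": [6,-2,2],"angular": [0,0,0]},{"grip": 0,"xyz": [11,-2,2],"angular": [0,0,0]},{"grip": 0,"xyz": [14,-3,2],"angular": [0,0,0.067]},{"grip": 0,"xyz": [16,-4,2],"angular": [0,0,0.137]},{"grip": 0,"xyz": [19,-4,2],"angular": [0,0,0.207]},{"grip": 0,"xyz": [22,-5,2],"angular": [0,0,0.277]},{"grip": 0,"xyz": [25,-5,2],"angular": [0,0,0.347]},{"grip": 0,"xyz": [28,-5,2],"angular": [0,0,0.416]},{"grip": 0,"xyz": [28,-5,2],"angular": [0,0,0.416]},{"grip": 0,"xyz": [28,-5,2],"angular": [0,0,0.416]}])

```text
time_s: 3.85
tcp_pos: [0.5816, 0.2286, 0.1009]
ee_rot: [[0.674, -0.738, 0.001], [-0.738, -0.674, 0.0], [0.0, -0.001, -1.0]]
wrist_force: [0.7, -0.6, 0.7]
gripper_width: 0.01
gripper_force: 0.0
```

```bash
python3 -c "
from w import *
st()
c=r.capture('wrist');cv2.imwrite('pics/w2.png',c['img'][:,:,::-1])
for f in np.arange(40,-6,-4): rel(*pose(f,.0155,.101))"
```

```text
3.85 [0.5816 0.2286 0.1009] [ 0.66 -0.62  0.72] [ 36.3  29.6 -10.    0.  -50.3   6.1]
[3.0, -1.0, -0.0] [-0.001, -0.0, 0.042]
[5.0, -2.0, -0.0] [-0.001, -0.0, 0.112]
[8.0, -2.0, -0.0] [-0.001, 0.0, 0.182]
[11.0, -3.0, -0.0] [-0.001, 0.0, 0.251]
[14.0, -3.0, -0.0] [-0.001, 0.0, 0.321]
[17.0, -3.0, -0.0] [-0.001, 0.0, 0.391]
[20.0, -3.0, -0.0] [-0.001, 0.0, 0.461]
[23.0, -2.0, -0.0] [-0.001, 0.0, 0.531]
[26.0, -2.0, -0.0] [-0.001, 0.0, 0.6]
[29.0, -1.0, -0.0] [-0.001, 0.0, 0.67]
[32.0, -0.0, -0.0] [-0.001, 0.0, 0.74]
[35.0, 1.0, -0.0] [-0.001, 0.0, 0.81]
```

View pics/w2.png

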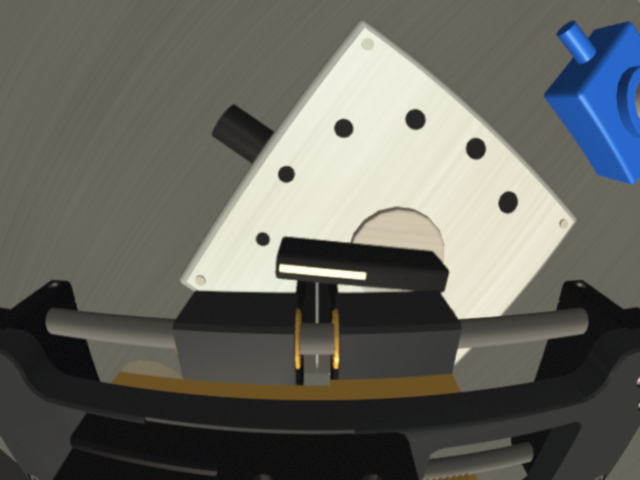

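The selector is now at 3: dot 3, at (263,239), is just off the nose and dots 3–8 are visible. The method works, so I do the next click.

Request:
move_arm(series=[{"grip": 0,"xyz": [3,-1,0],"angular": [0,0,0.042]},{"grip": 0,"xyz": [5,-2,0],"angular": [0,0,0.112]},{"grip": 0,"xyz": [8,-2,0],"angular": [0,0,0.182]},{"grip": 0,"xyz": [11,-3,0],"angular": [0,0,0.251]},{"grip": 0,"xyz": [14,-3,0],"angular": [0,0,0.321]},{"grip": 0,"xyz": [17,-3,0],"angular": [0,0,0.391]},{"grip": 0,"xyz": [20,-3,0],"angular": [0,0,0.461]},{"grip": 0,"xyz": [23,-2,0],"angular": [0,0,0.531]},{"grip": 0,"xyz": [23,-2,0],"angular": [0,0,0.531]},{"grip": 0,"xyz": [23,-2,0],"angular": [0,0,0.531]}])

```text
time_s: 4.9
tcp_pos: [0.5982, 0.213, 0.1007]
ee_rot: [[0.208, -0.978, 0.0], [-0.978, -0.208, 0.0], [-0.0, -0.0, -1.0]]
wrist_force: [0.6, -0.4, -0.6]
gripper_width: 0.001
gripper_force: 0.0
```

```bash
python3 -c "
from w import *
st()
for f in np.arange(8,-52,-4): print(f);rel(*pose(f,.0155,.101))"
```

```text
4.9 [0.5982 0.213  0.1007] [ 0.57 -0.39 -0.58] [ 34.2  30.5  -8.5  -0.  -51.  -22.1]
8
[3.0, -2.0, -0.0] [-0.0, 0.0, 0.07]
4
[6.0, -3.0, -0.0] [-0.0, 0.0, 0.14]
0
[9.0, -3.0, -0.0] [-0.0, 0.0, 0.21]
-4
[12.0, -3.0, -0.0] [-0.0, 0.0, 0.28]
-8
[15.0, -4.0, -0.0] [-0.0, 0.0, 0.35]
-12
[18.0, -4.0, -0.0] [-0.0, 0.0, 0.419]
-16
[21.0, -3.0, -0.0] [-0.0, 0.0, 0.489]
-20
[24.0, -3.0, -0.0] [-0.0, 0.0, 0.559]
-24
[26.0, -2.0, -0.0] [-0.0, 0.0, 0.629]
-28
[29.0, -1.0, -0.0] [-0.0, 0.0, 0.699]
-32
[32.0, -0.0, -0.0] [-0.0, 0.0, 0.768]
-36
[35.0, 1.0, -0.0] [-0.0, 0.0, 0.838]
-40
[37.0, 2.0, -0.0] [-0.0, 0.0, 0.908]
-44
[40.0, 4.0, -0.0] [-0.0, 0.0, 0.978]
-48
[42.0, 6.0, -0.0] [-0.0, 0.0, 1.048]
```

Next is the click to 5, at −23.7°, so I push to −16°.

Request:
move_arm(series=[{"grip": 0,"xyz": [3,-2,0],"angular": [0,0,0.07]},{"grip": 0,"xyz": [6,-3,0],"angular": [0,0,0.14]},{"grip": 0,"xyz": [9,-3,0],"angular": [0,0,0.21]},{"grip": 0,"xyz": [12,-3,0],"angular": [0,0,0.28]},{"grip": 0,"xyz": [15,-4,0],"angular": [0,0,0.35]},{"grip": 0,"xyz": [18,-4,0],"angular": [0,0,0.419]},{"grip": 0,"xyz": [21,-3,0],"angular": [0,0,0.489]},{"grip": 0,"xyz": [21,-3,0],"angular": [0,0,0.489]},{"grip": 0,"xyz": [21,-3,0],"angular": [0,0,0.489]}])

```text
time_s: 5.8
tcp_pos: [0.6055, 0.1932, 0.1006]
ee_rot: [[-0.275, -0.961, 0.0], [-0.961, 0.275, 0.0], [-0.0, -0.0, -1.0]]
wrist_force: [0.5, 0.2, 0.4]
gripper_width: 0.003
gripper_force: 0.0
```

```bash
python3 -c "
from w import *
st()
c=r.capture('wrist');cv2.imwrite('pics/w3.png',c['img'][:,:,::-1])
for f in np.arange(-20,-52,-4): print(f);rel(*pose(f,.0155,.101))"
```

```text
5.8 [0.6055 0.1932 0.1006] [0.49 0.18 0.42] [ 32.3  30.5  -8.4   0.  -51.1 -48.2]
-20
[2.0, -1.0, -0.0] [-0.0, 0.0, 0.07]
-24
[5.0, -2.0, -0.0] [-0.0, 0.0, 0.14]
-28
[8.0, -2.0, -0.0] [-0.0, 0.0, 0.21]
-32
[11.0, -3.0, -0.0] [-0.0, 0.0, 0.28]
-36
[14.0, -3.0, -0.0] [-0.0, 0.0, 0.349]
-40
[17.0, -3.0, -0.0] [-0.0, 0.0, 0.419]
-44
[20.0, -3.0, -0.0] [-0.0, 0.0, 0.489]
-48
[23.0, -2.0, -0.0] [-0.0, 0.0, 0.559]
```

View pics/w3.png

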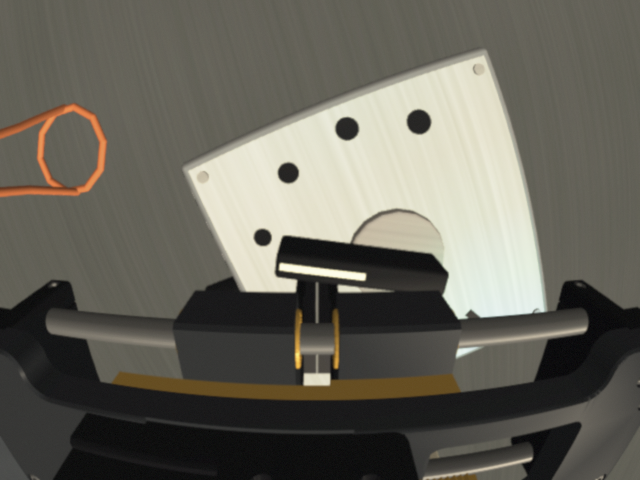

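Dots 5–8 are in view and the nose is at dot 5 (263,237). I do the last click, then back off.

Request:
move_arm(series=[{"grip": 0,"xyz": [2,-1,0],"angular": [0,0,0.07]},{"grip": 0,"xyz": [5,-2,0],"angular": [0,0,0.14]},{"grip": 0,"xyz": [8,-2,0],"angular": [0,0,0.21]},{"grip": 0,"xyz": [11,-3,0],"angular": [0,0,0.28]},{"grip": 0,"xyz": [14,-3,0],"angular": [0,0,0.349]},{"grip": 0,"xyz": [17,-3,0],"angular": [0,0,0.419]},{"grip": 0,"xyz": [20,-3,0],"angular": [0,0,0.489]},{"grip": 0,"xyz": [20,-3,0],"angular": [0,0,0.489]},{"grip": 0,"xyz": [12,0,0],"angular": [0,0,0.489]},{"grip": 0,"xyz": [8,0,-20],"angular": [0,0,0.489]}])

```text
time_s: 6.85
tcp_pos: [0.6014, 0.1855, 0.1179]
ee_rot: [[-0.695, -0.719, -0.006], [-0.719, 0.695, -0.002], [0.006, 0.002, -1.0]]
wrist_force: [-0.4, -0.4, -0.7]
gripper_width: 0.001
gripper_force: 0.0
```

```bash
python3 -c "
from w import *
st()
c=r.capture('wrist');cv2.imwrite('pics/w4.png',c['img'][:,:,::-1])
p=np.array([.5437,-.1527]);q=r.sense()['tcp_pos']
rel(np.r_[q[:2],.22],r.sense()['ee_rot'])
rel(np.r_[p,.22],yrot(100))"
```

```text
6.85 [0.6014 0.1855 0.1179] [-0.42 -0.43 -0.67] [ 31.8  29.1  -8.1  -0.1 -53.2 -75.8]
[-0.0, -0.0, -97.0] [0.0, 0.0, 0.0]
[287.0, -192.0, -97.0] [-0.001, 0.004, 0.63]
```

View pics/w4.png

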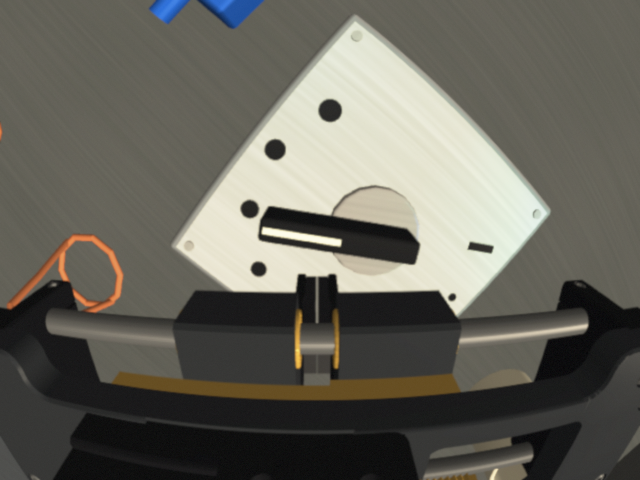

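The pointer is at dot 6: dot 6 is at (250,209) beside the nose, with dots 7 and 8 above and dot 5 at (258,269). I lift and go over the start button.

Request:
move_arm(series=[{"grip": 0,"xyz": [0,0,-50],"angular": [0,0,0]},{"grip": 0,"xyz": [0,0,-97],"angular": [0,0,0]},{"grip": 0,"xyz": [287,-192,-97],"angular": [0,0.004,0.63]},{"grip": 0,"xyz": [287,-192,-97],"angular": [0,0.004,0.63]},{"grip": 0,"xyz": [287,-192,-97],"angular": [0,0.004,0.63]},{"grip": 0,"xyz": [287,-192,-97],"angular": [0,0.004,0.63]},{"grip": 0,"xyz": [287,-192,-97],"angular": [0,0.004,0.63]},{"grip": 0,"xyz": [287,-192,-97],"angular": [0,0.004,0.63]},{"grip": 0,"xyz": [287,-192,-97],"angular": [0,0.004,0.63]},{"grip": 0,"xyz": [287,-192,-97],"angular": [0,0.004,0.63]}])

```text
time_s: 7.9
tcp_pos: [0.5403, -0.1582, 0.2175]
ee_rot: [[-0.986, -0.166, -0.003], [-0.166, 0.986, -0.002], [0.004, -0.002, -1.0]]
wrist_force: [0.5, -0.2, -0.3]
gripper_width: 0.003
gripper_force: 0.0
```

```bash
python3 -c "
from w import *
st();s=r.sense();c=r.capture('wrist');cv2.imwrite('pics/w5.png',c['img'][:,:,::-1])
np.savez('w5.npz',p=s['tcp_pos'],R=s['ee_rot'],**c);print(np.array(s['ee_rot']).round(3).tolist());rel(np.array([.5437,-.1527,.097]),yrot(100))"
```

```text
7.9 [ 0.5403 -0.1582  0.2175] [ 0.46 -0.17 -0.26] [  0.2  17.5 -11.    0.1 -61.8 -80.8]
[[-0.986, -0.166, -0.003], [-0.166, 0.986, -0.002], [0.004, -0.002, -1.0]]
[-4.0, 3.0, 120.0] [-0.001, -0.003, -0.007]
```

View pics/w5.png

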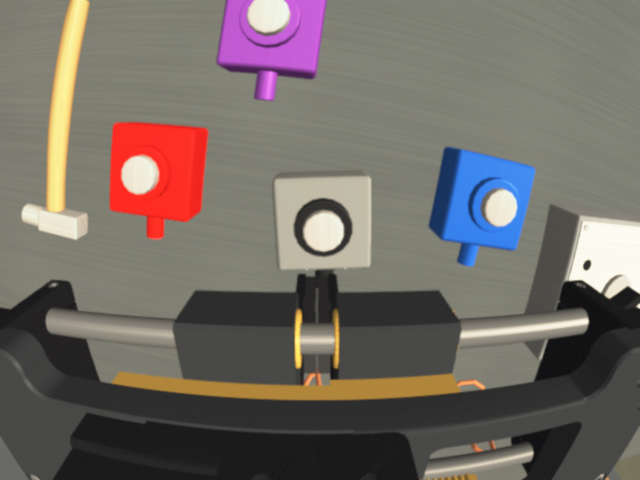

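The wrist view shows the grey box's button face at about (323,232). I compute its position.

```bash
python3 -c "
from w import *
c=dict(np.load('w5.npz'));K=c['camera_matrix']
v=(np.array((323,232))-K[:2,2])/K[0,0];a=np.hypot(*v);d=np.r_[v/a*np.sin(a),np.cos(a)]
T=np.eye(4);T[:3,:3]=c['R'];T[:3,3]=c['p'];T=T@c['hand_eye'];d=T[:3,:3]@d;o=T[:3,3]
b=o+d*(.067-o[2])/d[2];print(b)
rel(np.r_[b[:2],.097],yrot(100))"
```

```text
[ 0.54604051 -0.15268526  0.067     ]
[-6.0, 3.0, 120.0] [-0.001, -0.003, -0.007]
```

Request:
move_arm(series=[{"grip": 0,"xyz": [-5,3,40],"angular": [0,-0.003,-0.007]},{"grip": 0,"xyz": [-5,3,80],"angular": [0,-0.003,-0.007]},{"grip": 0,"xyz": [-5,3,108],"angular": [0,-0.003,-0.007]},{"grip": 0,"xyz": [-5,3,118],"angular": [0,-0.003,-0.007]},{"grip": 0,"xyz": [-5,3,118],"angular": [0,-0.003,-0.007]},{"grip": 0,"xyz": [-5,3,118],"angular": [0,-0.003,-0.007]},{"grip": 0,"xyz": [-5,3,118],"angular": [0,-0.003,-0.007]}])

```text
time_s: 8.65
tcp_pos: [0.5467, -0.1505, 0.1014]
ee_rot: [[-0.984, -0.178, 0.003], [-0.178, 0.984, -0.002], [-0.003, -0.002, -1.0]]
wrist_force: [-0.1, -0.4, 0.4]
gripper_width: 0.004
gripper_force: 0.0
```

Request:
move_arm(series=[{"grip": 0,"xyz": [0,-2,5],"angular": [0,0,0]},{"grip": 0,"xyz": [0,-2,9],"angular": [0,0,0]},{"grip": 0,"xyz": [0,-2,12],"angular": [0,0,0]},{"grip": 0,"xyz": [0,-2,14],"angular": [0,0,0]},{"grip": 0,"xyz": [0,-2,15],"angular": [0,0,0]},{"grip": 0,"xyz": [0,-2,15],"angular": [0,0,0]},{"grip": 0,"xyz": [0,-2,15],"angular": [0,0,0]}])

```text
time_s: 9.35
tcp_pos: [0.5464, -0.1529, 0.0864]
ee_rot: [[-0.984, -0.178, 0.001], [-0.178, 0.984, -0.002], [-0.001, -0.002, -1.0]]
wrist_force: [-2.6, 0.2, 10.6]
gripper_width: 0.008
gripper_force: 5.2
```

10.6 N exceeds the 5 N of full travel, so the button is bottomed. I add 1 mm, then raise.

Request:
move_arm(series=[{"grip": 0,"xyz": [0,0,1],"angular": [0,0,0]},{"grip": 0,"xyz": [0,0,1],"angular": [0,0,0]},{"grip": 0,"xyz": [0,0,-10],"angular": [0,0,0]},{"grip": 0,"xyz": [0,0,-50],"angular": [0,0,0]},{"grip": 0,"xyz": [0,0,-100],"angular": [0,0,0]},{"grip": 0,"xyz": [0,0,-130],"angular": [0,0,0]},{"grip": 0,"xyz": [0,0,-130],"angular": [0,0,0]},{"grip": 0,"xyz": [0,0,-130],"angular": [0,0,0]}])

```text
time_s: 10.15
tcp_pos: [0.5452, -0.1524, 0.2146]
ee_rot: [[-0.984, -0.176, -0.0], [-0.176, 0.984, -0.0], [0.0, -0.0, -1.0]]
wrist_force: [-0.4, 0.1, -1.3]
gripper_width: 0.003
gripper_force: 0.0
```

```bash
python3 -c "
from w import *
st();c=r.capture('scene');cv2.imwrite('pics/s2.png',cv2.resize(c['img'][190:350,200:460,::-1],None,fx=3,fy=3,interpolation=2))"
```

```text
10.15 [ 0.5452 -0.1524  0.2146] [-0.36  0.12 -1.27] [  0.8  17.8 -10.8   0.  -61.3 -80.7]
```

View pics/s2.png

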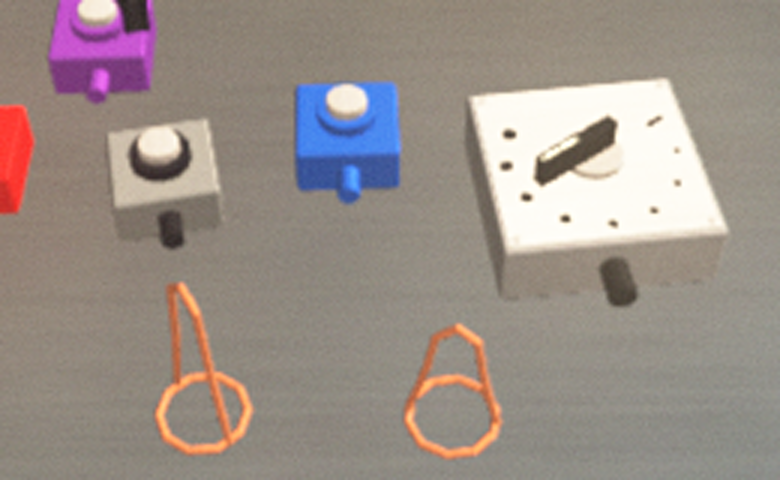

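The pointer rests at dot 6 (527,197), the button at (160,145) is up again, and the stands are undisturbed. I hand the job in.

```bash
python3 -c "
from station import r
print(r.finish_job())"
```

```text
the job is handed in; nothing more can be done
None
```

I pushed the selector from speed 2 to speed 6 click by click, then pressed start fully down (10.6 N measured) and let it come back up; the job is handed in, though no verdict came back.

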